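# Walk the die block round to the fence

### The job

The heavy die block stands askew in front of the bench fence. Only push it with the fingertips, never lifting or tipping it: walk it round, for instance by pushing alternate corners, until one of its long sides (either one) faces the fence squarely, and only then push it home so that this side lies flush against the fence, not overhanging either end of it. Do not let the block touch the fence while it is still plainly askew, and leave the bearing, tin, oil filter, pliers and nut where they are.

Things in the scene. Friction and masses are not known exactly. Their poses are not given: they have to be found in the camera images.
- die_block: Loose aluminium die block, a rectangular block 88 mm (its x) by 140 mm (its y) by 45 mm high, about 1.3 kg, with upright plain sides and a shallow round-and-bar cavity in the top. Origin at the centre of its underside; z up. Its two long sides are at x = -44 and x = +44 mm of its frame and count alike; its ends at y = -70 and y = +70 mm. It slides on the bench under a push of about 3 to 12 N and, pushed near a corner, turns as it slides.
- fence: Dark steel angle-plate fence, bolted to the bench and immovable, 220 mm long (its y) and 40 mm high, its ribbed foot reaching 69 mm behind. Origin at the foot of its flat working face, at the middle of its length; the face is the plane x = 0 of its frame, x points into the fence, away from the robot, y along the face. The block starts on the -x side, its centre 130 to 150 mm from the face.
- bearing: Bystander: ball bearing 52 mm across, 15 mm high, flat on the bench to the left of the work. Origin at the centre of its underside.
- feeler_tin: Bystander: flat green tin 46 x 71 x 23 mm to the right of the work. Origin at the centre of its underside.
- oil_filter: Bystander: oil filter, 69 mm across, 78 mm high, standing behind the fence. Origin at the centre of its underside.
- pliers: Bystander: side cutters lying flat, 72 x 160 x 12 mm, on the left. Origin at the centre of the underside.
- nut: Bystander: M16 nut, 31 mm across, 13 mm high, on the right of the work. Origin at the centre of its underside.

How it is judged:
By the outcome, as a careful person would: the job done as asked, in the order asked, and still so for the second after the job is handed in, with the robot touching nothing.
It also fails if it takes over 72 s, if anything falls off the work surface, if the arm or the gripper's body presses on something with over 40 N, if the wrist force passes 120 N, or if a joint passes its speed limit or range.

### The arm

A 6-joint arm with a two-finger parallel gripper is mounted at the origin on a cart in front of the work surface, level with it; the furniture and walls round the work are solid. World frame = base frame: x ahead of the robot, y to its left, z up, the work surface at z = 0. Lengths are in m, angles in rad, forces in N, time in s.
With the tool pointing down it reaches from about 0.275 to 0.825 m from the base axis. Payload 5.2 kg.
Tool frame: the origin (TCP) lies at the very end of the fingers, on their centre line; the grasp point (between the pads) lies 19 mm behind it; z points along the fingers, y is the line along which they close (so a half turn about z gives the same grasp; the last joint's range is limited). The gripper opens to 93 mm and grips with 3 to 60 N. Pads are 15 mm wide; open, the fingers measure 128 mm over their backs; the gripper's body (75 mm by 188 mm) begins 65 mm behind the grasp point.
Start: joints at [1.106, 0.259, 1.535, -0, 1.348, -0.203], TCP at [0.142, 0.531, 0.219] pointing down, gripper open.
Joint ranges: [-3.14, 3.14], [-0.91, 2.08], [0.19, 2.58], [-1.22, 4.36], [0.22, 2.71], [-3.12, 3.12]. Speed limits (rad/s): [2.57, 2.57, 3.14, 3.14, 3.14, 3.14].

### API

Orientations are given as a unit quaternion [w, x, y, z].
In Python, from station import state, grab_frame, finish_job gives the robot as it stands. The module is installed in compiled form; this text tells all that it offers.
- The arm moves only by the tool carry_out, never from a script. Its argument "steps" is a list of rows, each a list of 2 entries, a list of its own where there are three numbers: the shift along the tool's x, y, z in cm, then the turn, a rotation vector about the tool's x, y, z in rad. A call has 1 to 12 rows; each row is the pose to reach, as a shift and turn from the pose commanded when the call began, along the tool's axes at that moment; what a row does not reach only later rows make up. A row lasts 1/10 s, in which the tool goes at most 50 mm and 8.59 degrees, less where a joint would pass 70% of its speed; a pose out of reach is approached as far as the arm can. A call with a gripper value outside its range is refused whole. "grip" is the opening, from -1 (shut) to 1 (fully open), set as the call begins (left out, the last holds). The fingers move at their own pace and stop on an object; "squeeze" is the grip in N (left out, the last holds). Time passes only in rows, so rows that repeat a pose let the fingers close. It gives the time, the measured TCP pose, the force, the opening and the grip force at its end, in the units of the state.
- state(): the state, without advancing time (a new reading comes with each control period).
- grab_frame(name): name is "side" or "top" or "wrist"; returns a dict with "color" (384x512x3 uint8, red, green, blue), "depth" (384x512 float32, m along the optical axis (not along the pixel's ray), 0 where there is no reading), "intrinsics" (3x3 intrinsics, pixels), "dist_coeffs" ([k1, k2, p1, p2, k3] as OpenCV has them; the pictures are not rectified), "R" (3x3) and "t" (3): a world point X has camera coordinates R X + t; the wrist camera has in their place "T_tool_cam" (4x4, takes a point from camera to tool coordinates, whose origin is the TCP and whose axes are the flange's). Camera axes: x right, y down, z forward; pixel columns grow to the right and rows downward; lengths in m; the calibration is good to about 2 mm. A picture is of the moment at which its call begins: read the wrist's pose just before it.
- finish_job(): hands the job in; it is judged then, once.
The state is a dict: "clock": time; "joint_pos": joint angles; "dq": joint speeds; "effort": joint torques, N m; "ee_pos": TCP position; "tool_rot": TCP orientation; "contact_force": force on the tool from outside, world axes, zero at the start; "moment": the same for the moment, N m; "grip_width": finger opening in m; "finger_force": force on a finger pad.
Only numpy, scipy, OpenCV 4.12 (cv2) and the standard library are available. Lean on these libraries where they do the work, as an engineer would, in place of code of your own. Each camera call takes 0.05 s, during which the arm holds its last target. There are 200 camera calls.

## Working session

There is one attempt and no reset: what is moved stays moved. The work goes in short steps, Python scripts to look and compute and a tool call to move; the robot and the scene stay as the last step left them, time stands still between calls to the robot, and variables do not carry over. Pictures are saved under pics/ and viewed, at most 10 in all, crops included, and the job is handed in when it is done.

Besides the shell and the picture viewer there is one more tool, called after "Call:" as name(argument=value, ...) on one line, values as JSON. carry_out: Moves the arm, as the interface text tells. Its arguments: {"type":"object","properties":{"steps":{"type":"array"},"grip":{"type":"number"},"squeeze":{"type":"number"}},"required":["steps"]}

```bash
mkdir -p pics
cat > h.py <<'E'
import numpy as np, cv2
from station import state, grab_frame, finish_job
def ray(f,uv):
    n=cv2.undistortPoints(np.array(uv,float).reshape(-1,1,2),f["intrinsics"],np.array(f["dist_coeffs"])).reshape(-1,2)
    d=np.c_[n,np.ones(len(n))]@f["R"]; return -f["R"].T@f["t"],d
def onplane(f,uv,z):
    c,d=ray(f,uv); return c+d*((z-c[2])/d[:,2])[:,None]
def save(f,n): cv2.imwrite("pics/"+n,cv2.cvtColor(f["color"],cv2.COLOR_RGB2BGR))
E
python3 - <<'E'
from h import *
s=state(); print(s)
a=grab_frame("top");save(a,"top1.png")
b=grab_frame("side");save(b,"side1.png")
print(-a["R"].T@a["t"],-b["R"].T@b["t"])
cv2.imwrite("pics/both.png",cv2.resize(np.hstack([cv2.imread("pics/top1.png"),cv2.imread("pics/side1.png")]),(800,300)))
E
```

```text
{'clock': 0.0, 'joint_pos': array([ 1.10619798e+00,  2.59357818e-01,  1.53605915e+00,  6.34605164e-06,
        1.34797968e+00, -2.02844060e-01]), 'dq': array([ 0.00013649,  0.00198273, -0.00182249, -0.00053363,  0.00011366,
       -0.00243193]), 'effort': array([ 7.05229268e-04, -4.37303889e+01, -2.84007579e+01,  7.20596546e-02,
        4.10246139e-02, -1.23218820e-04]), 'ee_pos': array([0.14208265, 0.53078246, 0.21781933]), 'tool_rot': array([-2.98381305e-04,  1.30504479e-01,  9.91447309e-01, -8.51216975e-04]), 'contact_force': array([0.03467199, 0.4652724 , 0.17060981]), 'moment': array([-0.0324965 ,  0.05366495, -0.04882638]), 'finger_force': 0.0, 'grip_width': 0.09294140980922284}
[0.52944176 0.06724086 0.91006552] [0.48651464 0.7980507  0.56774586]
```

View pics/top1.png

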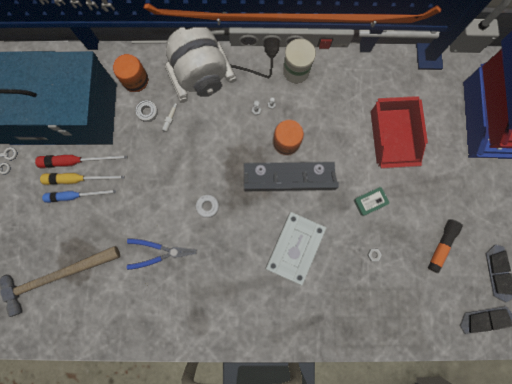

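View pics/side1.png

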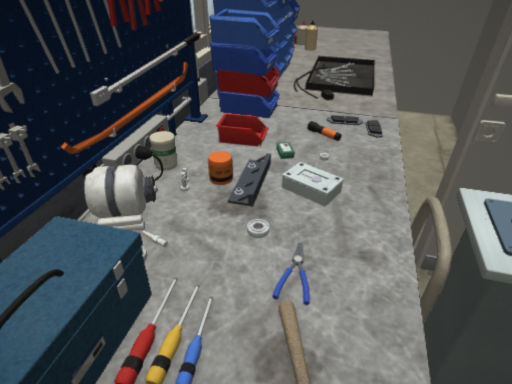

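The top view shows the die block centred near (297,248) and askew. The fence is at about (290,176), the tin at (371,201), the nut at (375,255), the bearing at (207,206) and the pliers at (160,254). The side view shows the same scene: block at (312,182), fence at (251,178).

```bash
cat >> h.py <<'E'
def blockmask(f,box):
    c=f["color"].astype(int); x0,x1,y0,y1=box
    m=np.zeros(c.shape[:2],np.uint8)
    g=(c.min(2)>150)
    m[y0:y1,x0:x1]=g[y0:y1,x0:x1]*255
    m=cv2.morphologyEx(m,cv2.MORPH_OPEN,np.ones((3,3)))
    m=cv2.morphologyEx(m,cv2.MORPH_CLOSE,np.ones((7,7)))
    cs,_=cv2.findContours(m,0,2); return m,max(cs,key=cv2.contourArea)
def rectw(f,cnt,z):
    P=onplane(f,cnt.reshape(-1,2),z)[:,:2]
    (c,wh,a)=cv2.minAreaRect((P*1000).astype(np.float32))
    return c,wh,a,cv2.boxPoints((c,wh,a))
E
python3 - <<'E'
from h import *
a=grab_frame("top"); c=a["color"].astype(int)
for p in [(297,230),(280,255),(297,285),(330,250),(255,250),(260,182),(320,190)]: print(p,c[p[1],p[0]])
m,k=blockmask(a,(255,340,205,295)); print(cv2.contourArea(k)); print(rectw(a,k,0.045))
d=(c.max(2)<75); m2=np.zeros(d.shape,np.uint8); m2[155:198,235:345]=d[155:198,235:345]*255
m2=cv2.morphologyEx(m2,cv2.MORPH_CLOSE,np.ones((5,5)))
kf=max(cv2.findContours(m2,0,2)[0],key=cv2.contourArea); print(rectw(a,kf,0.04), cv2.boundingRect(kf))
for n,(u,v) in dict(bear=(207,206),tin=(371,201),nut=(375,255),pl=(195,252),filt=(288,137)).items(): print(n,onplane(a,[(u,v)],0.015)[0])
# depth-based heights
K=a["intrinsics"]
for (u,v) in [(297,225),(270,185),(230,250),(288,130)]:
    cc,dd=ray(a,[(u,v)]); print("h",cc+dd[0]*a["depth"][v,u])
im=cv2.imread("pics/top1.png"); cv2.drawContours(im,[k],-1,(0,0,255),1);cv2.drawContours(im,[kf],-1,(0,255,0),1)
cv2.imwrite("pics/c1.png",cv2.resize(im[120:300,180:400],None,fx=3,fy=3))
# side: mask
b=grab_frame("side"); cb=b["color"]; print(onplane(b,[(311,163),(342,181),(322,190),(283,176)],0.045))
E
```

```text
(297, 230) [155 159 156]
(280, 255) [171 176 174]
(297, 285) [135 132 129]
(330, 250) [145 143 138]
(255, 250) [126 124 121]
(260, 182) [78 80 82]
(320, 190) [103 101  98]
2294.5
((547.3114013671875, -32.777381896972656), (87.34321594238281, 139.08920288085938), 66.31766510009766, array([[ 466.082   ,  -44.837585],
       [ 593.458   , -100.70491 ],
       [ 628.5408  ,  -20.717178],
       [ 501.1648  ,   35.150146]], dtype=float32))
((686.9251708984375, -20.82874298095703), (21.009685516357422, 212.22633361816406), 0.38366732001304626, array([[ 675.71   ,   85.2117 ],
       [ 677.13116, -127.00987],
       [ 698.1403 , -126.86919],
       [ 696.7192 ,   85.35239]], dtype=float32)) (244, 182, 93, 10)
bear [0.64373547 0.17202584 0.015     ]
tin [ 0.65784982 -0.21496966  0.015     ]
nut [ 0.53149609 -0.21902285  0.015     ]
pl [0.53697826 0.19704424 0.015     ]
filt [ 0.81314458 -0.01946854  0.015     ]
h [ 0.59788951 -0.03489301  0.04585222]
h [0.69005046 0.0255359  0.04024429]
h [0.54215414 0.11737582 0.00205707]
h [ 0.81016908 -0.0136897   0.0763241 ]
[[ 0.55981979 -0.09920449  0.045     ]
 [ 0.46745501 -0.02867811  0.045     ]
 [ 0.51369183  0.02784611  0.045     ]
 [ 0.62307266 -0.00962611  0.045     ]]
```

View pics/c1.png

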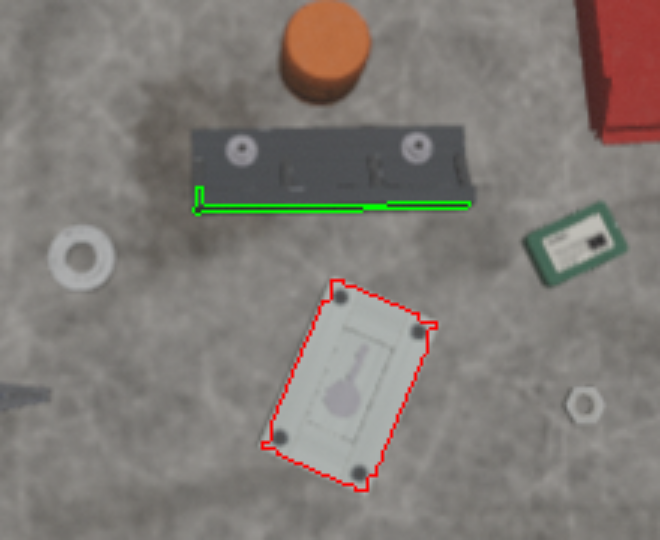

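The crop shows clean outlines of the block (corners at 333,280 / 437,325 / 365,490 / 262,445 in the crop). The fence's front edge is near crop row 203.

The block's long axis is at -23.7°, so it must turn about 66° clockwise. I'll push its right long side with both fingertips of the open gripper.

```bash
cat >> h.py <<'E'
from scipy.spatial.transform import Rotation as Ro
def rot():
    q=state()["tool_rot"]; return Ro.from_quat([q[1],q[2],q[3],q[0]])
def goto(p,yawdeg):
    "shift cm / turn rad in tool axes to reach p with tool y at yaw, pointing down"
    R=rot(); y=np.radians(yawdeg); ty=[np.cos(y),np.sin(y),0]; tz=[0,0,-1.]
    T=Ro.from_matrix(np.c_[np.cross(ty,tz),ty,tz])
    print("shift",np.round(R.inv().apply(np.array(p)-state()["ee_pos"])*100,2),"turn",np.round((R.inv()*T).as_rotvec(),3))
def cloud(f):
    v,u=np.mgrid[0:384,0:512]; c,d=ray(f,np.c_[u.ravel(),v.ravel()])
    P=c+d*f["depth"].ravel()[:,None]; return P
E
python3 - <<'E'
from h import *
a=grab_frame("top"); P=cloud(a)
m=(abs(P[:,2]-.04)<.006)&(P[:,0]>.64)&(P[:,0]<.8)&(abs(P[:,1]+.02)<.15); Q=P[m]
print(len(Q),Q.min(0),Q.max(0))
for y in np.arange(-.13,.1,.03):
    s=Q[abs(Q[:,1]-y)<.006]
    if len(s): print(round(y,3),len(s),s[:,0].min(),s[:,0].max())
u=np.array([.9159,-.4014]); n=np.array([.4014,.9159])
c=np.array([.5473,-.0328]); p=c-n*(.044+.0075+.018); print(p)
goto([p[0],p[1],.15],-23.7); goto([p[0],p[1],.015],-23.7)
E
```

```text
670 [ 0.68020927 -0.13202099  0.03401968] [0.79644173 0.0876592  0.04533206]
-0.13 28 0.684871180271145 0.7016604820226926
-0.1 38 0.6843780736814818 0.6986734018305079
-0.07 34 0.6832134887795407 0.6956714549732529
-0.04 39 0.6830429435701825 0.783758686012549
-0.01 42 0.6827852401267509 0.7712653414703545
0.02 43 0.6812827934226564 0.7964417348962114
0.05 37 0.6806163586676155 0.6949367404960864
0.08 34 0.6802092667371844 0.6950990310245786
[ 0.5194027  -0.09645505]
shift [-52.68 -50.84   6.86] turn [-1.000e-03  1.000e-03  1.723e+00]
shift [-52.68 -50.83  20.36] turn [-1.000e-03  1.000e-03  1.723e+00]
```

Call:
carry_out(steps=[[[-20,-19,3],[0,0,0.6]],[[-20,-19,3],[0,0,0.6]],[[-20,-19,3],[0,0,0.6]],[[-20,-19,3],[0,0,0.6]],[[-52.7,-50.8,6.9],[0,0,1.723]],[[-52.7,-50.8,6.9],[0,0,1.723]],[[-52.7,-50.8,6.9],[0,0,1.723]],[[-52.7,-50.8,6.9],[0,0,1.723]],[[-52.7,-50.8,6.9],[0,0,1.723]],[[-52.7,-50.8,6.9],[0,0,1.723]],[[-52.7,-50.8,6.9],[0,0,1.723]],[[-52.7,-50.8,6.9],[0,0,1.723]]], grip=1)

```text
clock: 1.45
ee_pos: [0.4514, 0.0177, 0.1616]
tool_rot: [0.0, 0.839, 0.544, 0.0]
contact_force: [0.4, -0.1, -0.3]
grip_width: 0.093
finger_force: 0.0
```

Call:
carry_out(steps=[[[0,0,0],[0,0,0]]])

```text
clock: 1.55
ee_pos: [0.4537, 0.0147, 0.1613]
tool_rot: [0.001, 0.839, 0.543, 0.0]
contact_force: [-0.4, 0.2, 0.1]
grip_width: 0.0931
finger_force: 0.0
```

Run:
```python
from h import *
goto([.519,-.0965,.15],-23.7); goto([.519,-.0965,.015],-23.7);print(state()["ee_pos"],state()["clock"],state()["contact_force"])
```

```text
shift [-7.47 10.51  1.16] turn [ 0.002  0.001 -0.008]
shift [-7.45 10.48 14.66] turn [ 0.002  0.001 -0.008]
[0.45370005 0.01466443 0.16130338] 1.55 [-0.44585674  0.1747881   0.07759258]
```

Call:
carry_out(steps=[[[-7.5,10.5,1.2],[0,0,0]],[[-7.5,10.5,1.2],[0,0,0]],[[-7.5,10.5,1.2],[0,0,0]],[[-7.5,10.5,1.2],[0,0,0]],[[-7.5,10.5,5],[0,0,0]],[[-7.5,10.5,9],[0,0,0]],[[-7.5,10.5,12],[0,0,0]],[[-7.5,10.5,14.6],[0,0,0]],[[-7.5,10.5,14.6],[0,0,0]],[[-7.5,10.5,14.6],[0,0,0]]])

```text
clock: 2.55
ee_pos: [0.5162, -0.09, 0.016]
tool_rot: [-0.001, 0.837, 0.547, -0.0]
contact_force: [-0.1, 0.5, -0.0]
grip_width: 0.093
finger_force: 0.0
```

Run:
```python
from h import *
print(state()["ee_pos"],state()["contact_force"])
a=grab_frame("top");save(a,"t2.png")
im=cv2.imread("pics/t2.png");cv2.imwrite("pics/c2.png",cv2.resize(im[120:320,180:400],None,fx=2.5,fy=2.5))
```

```text
[ 0.51624579 -0.08995493  0.01600567] [-0.12352373  0.51240642 -0.04496316]
```

View pics/c2.png

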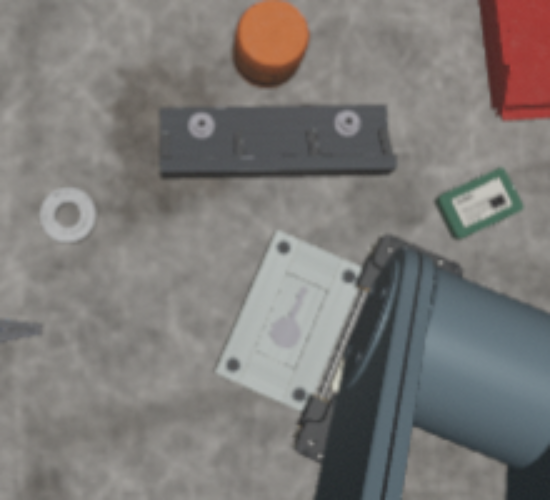

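The crop shows both fingers standing along the block's right long side. The gap is about 13 mm, and nothing else is near.

Call:
carry_out(steps=[[[0.5,0,0],[0,0,0]],[[0.9,0,0],[0,0,0]],[[1.2,0,0],[0,0,0]],[[1.3,0,0],[0,0,0]],[[1.53,-0.25,0],[0,0,0.05]],[[1.78,-0.5,0],[0,0,0.1]],[[2.03,-0.73,0],[0,0,0.15]],[[2.3,-0.94,0],[0,0,0.2]],[[2.58,-1.15,0],[0,0,0.25]],[[2.86,-1.34,0],[0,0,0.3]],[[3.16,-1.51,0],[0,0,0.35]],[[3.46,-1.67,0],[0,0,0.4]]])

```text
clock: 3.8
ee_pos: [0.5141, -0.0535, 0.016]
tool_rot: [0.0, 0.929, 0.369, -0.001]
contact_force: [-4.6, -4.5, 5.3]
grip_width: 0.0927
finger_force: 3.3
```

```bash
cat >> h.py <<'E'
def meas(name=None):
    a=grab_frame("top"); P=cloud(a)
    Z=P[:,2].reshape(384,512); c=a["color"].astype(int)
    W=P.reshape(384,512,3); sp=c.max(2)-c.min(2)
    m=((abs(Z-.045)<.008)&(c.min(2)>135)&(sp<30)&(W[...,0]>.42)&(W[...,0]<.70)&(abs(W[...,1])<.14)).astype(np.uint8)*255
    m=cv2.morphologyEx(cv2.morphologyEx(m,cv2.MORPH_CLOSE,np.ones((9,9))),cv2.MORPH_OPEN,np.ones((3,3)))
    k=max(cv2.findContours(m,0,2)[0],key=cv2.contourArea); r=rectw(a,k,.045)
    ye=Ro.as_matrix(rot())[:,1]
    print("block c",np.round(r[0],1),"wh",np.round(r[1],1),"a",round(r[2],1)); print(np.round(r[3]))
    s=state(); print("ee",np.round(s["ee_pos"],4),"yaw",np.degrees(np.arctan2(ye[1],ye[0])),"F",np.round(s["contact_force"],1),s["clock"])
    if name:
        im=cv2.cvtColor(a["color"],cv2.COLOR_RGB2BGR); cv2.drawContours(im,[k],-1,(0,0,255),1)
        cv2.imwrite("pics/"+name,cv2.resize(im[120:320,180:400],None,fx=2.5,fy=2.5))
    return a,k
E
python3 -c "
from h import *
meas('c3.png')"
```

```text
block c [559.  -16.3] wh [ 79.6 139.9] a 45.0
[[481.   5.]
 [580. -94.]
 [637. -38.]
 [538.  61.]]
ee [ 0.5142 -0.0529  0.0159] yaw -46.83265453627179 F [-4.  -2.6  3.2] 3.85
```

View pics/c3.png

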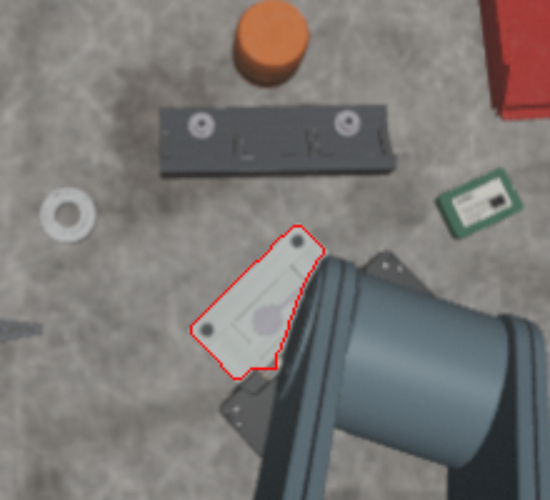

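The crop shows the block turned to about -45°, its far long edge running from (192,328) to (298,227) and still clear of the fence. I'll carry on with the same arc.

Call:
carry_out(steps=[[[0.23,-0.25,0],[0,0,0.05]],[[0.48,-0.5,0],[0,0,0.1]],[[0.73,-0.73,0],[0,0,0.15]],[[1.0,-0.94,0],[0,0,0.2]],[[1.28,-1.15,0],[0,0,0.25]],[[1.56,-1.34,0],[0,0,0.3]],[[1.86,-1.51,0],[0,0,0.35]],[[2.16,-1.67,0],[0,0,0.4]],[[2.16,-1.67,0],[0,0,0.4]]])

```text
clock: 4.75
ee_pos: [0.518, -0.0253, 0.0155]
tool_rot: [-0.0, 0.984, 0.178, -0.001]
contact_force: [-4.1, -0.5, 2.0]
grip_width: 0.0929
finger_force: 2.0
```

```bash
python3 -c "
from h import *
meas('c4.png')"
```

```text
block c [580.1  -6.4] wh [ 66.8 140.4] a 21.6
[[523.  47.]
 [575. -84.]
 [637. -59.]
 [585.  71.]]
ee [ 0.5181 -0.0253  0.0154] yaw -69.47019394263215 F [-4.4 -0.   3.1] 4.8
```

View pics/c4.png

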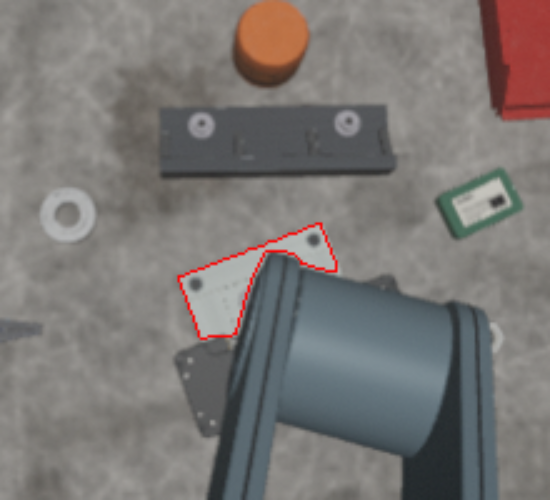

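The crop shows the block at about -68°, its far edge from (180,277) to (322,224), well clear of the fence. I'll fit the fence line next.

Run:
```python
from h import *
a=grab_frame("top"); g=cv2.GaussianBlur(cv2.cvtColor(a["color"],cv2.COLOR_RGB2GRAY),(3,3),0).astype(float)
print(g[180:198,270].round(),g[180:198,310].round())
lo,up=[],[]
for u in range(250,332):
    d=np.diff(g[180:198,u])
    for L,i in ((lo,np.argmax(d)),(up,np.argmin(d))):
        if 0<i<len(d)-1:
            y=np.abs(d[i-1:i+2]); o=.5*(y[0]-y[2])/(y[0]-2*y[1]+y[2]) if (y[0]-2*y[1]+y[2]) else 0
            L.append((u,180.5+i+o))
for L,z in ((lo,0),(up,.04)):
    P=onplane(a,L,z)[:,:2]
    v=cv2.fitLine((P*1000).astype(np.float32),cv2.DIST_HUBER,0,1,.01).ravel()
    v[:2]*=np.sign(v[1]); x=v[2]+(-22-v[3])*v[0]/v[1]
    print(z,len(P),"yaw",np.degrees(np.arctan2(-v[0],v[1])),"x at y=-22:",x)
```

```text
[ 83.  83.  83.  83.  83.  83.  83.  81.  68.  56.  62.  84. 101. 108.
 112. 115. 119. 121.] [ 84.  80.  80.  83.  86.  87.  84.  73.  59.  64.  96. 131. 147. 150.
 150. 151. 149. 147.]
0 82 yaw 1.3115302 x at y=-22: 684.5493
0.04 82 yaw 1.4032052 x at y=-22: 684.35596
```

Call:
carry_out(steps=[[[0.23,-0.25,0],[0,0,0.05]],[[0.48,-0.5,0],[0,0,0.1]],[[0.73,-0.73,0],[0,0,0.15]],[[1.0,-0.94,0],[0,0,0.2]],[[1.28,-1.15,0],[0,0,0.25]],[[1.56,-1.34,0],[0,0,0.3]],[[1.56,-1.34,0],[0,0,0.3]]])

```text
clock: 5.55
ee_pos: [0.5288, -0.0071, 0.0154]
tool_rot: [-0.0, 1.0, 0.029, -0.001]
contact_force: [-3.6, 1.4, 1.8]
grip_width: 0.0929
finger_force: 1.9
```

```bash
python3 -c "
from h import *
meas('c5.png')"
```

```text
block c [595.5  42.7] wh [58.5 38.4] a 0.3
[[566.  62.]
 [566.  23.]
 [625.  24.]
 [625.  62.]]
ee [ 0.5287 -0.0072  0.0153] yaw -86.67629336630448 F [-4.3  2.1  2.6] 5.6
```

```bash
sed -i 's/k=max(cv2.findContours(m,0,2)\[0\],key=cv2.contourArea); r=rectw/k=np.vstack([q for q in cv2.findContours(m,0,2)[0] if cv2.contourArea(q)>40]); r=rectw/' h.py
cat >> h.py <<'E'
def faredge(a,k):
    "line through far edge of block top"
    P=onplane(a,k.reshape(-1,2),.045)[:,:2]*1000; h=cv2.convexHull(P.astype(np.float32)).reshape(-1,2)
    e=[(h[i],h[(i+1)%len(h)]) for i in range(len(h))]; E=P
    pts=[]
    for lo in np.arange(P[:,1].min()+8,P[:,1].max()-8,4):
        s=P[abs(P[:,1]-lo)<2.5]
        if len(s): pts.append(s[s[:,0].argmax()])
    v=cv2.fitLine(np.float32(pts),cv2.DIST_HUBER,0,1,.01).ravel(); v[:2]*=np.sign(v[1])
    print("far edge yaw",np.degrees(np.arctan2(-v[0],v[1])),"x@y-22",v[2]+(-22-v[3])*v[0]/v[1],"y range",P[:,1].min(),P[:,1].max())
E
python3 -c "
from h import *
faredge(*meas('c5b.png'))"
```

```text
block c [598.6  -7.6] wh [ 57.4 140. ] a 4.1
[[565.  60.]
 [575. -79.]
 [632. -75.]
 [622.  64.]]
ee [ 0.5288 -0.0072  0.0154] yaw -86.68939850633686 F [-3.4  2.3  1.3] 5.65
far edge yaw -14.087125 x@y-22 611.6792 y range -76.14014605358597 62.02032602443391
```

View pics/c5b.png

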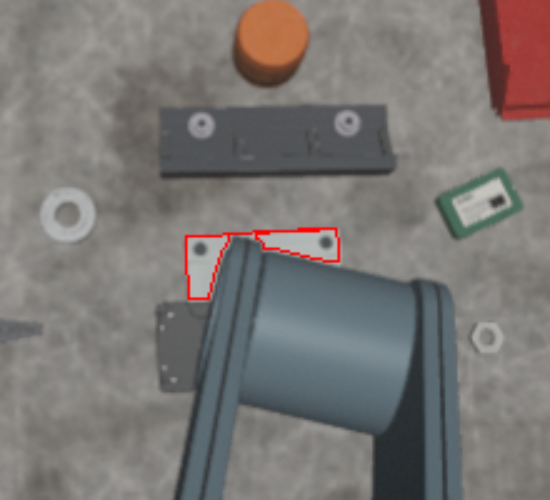

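The crop shows the block nearly square at about -86°, with its far edge from (187,236) to (339,229) and the gap to the fence about 57 mm. I'll trim the tool to the fence's angle and push on part way.

Call:
carry_out(steps=[[[0.2,0,0],[0,0,0.017]],[[0.4,0.02,0],[0,0,0.034]],[[0.8,0.03,0],[0,0,0.034]],[[1.2,0.04,0],[0,0,0.034]],[[1.6,0.05,0],[0,0,0.034]],[[2.0,0.07,0],[0,0,0.034]],[[2.4,0.08,0],[0,0,0.034]],[[2.8,0.1,0],[0,0,0.034]],[[3.1,0.11,0],[0,0,0.034]],[[3.4,0.12,0],[0,0,0.034]],[[3.5,0.12,0],[0,0,0.034]],[[3.5,0.12,0],[0,0,0.034]]])

```text
clock: 6.85
ee_pos: [0.5627, -0.007, 0.0151]
tool_rot: [-0.0, 1.0, 0.012, -0.002]
contact_force: [-7.6, -0.7, 2.0]
grip_width: 0.0935
finger_force: 3.7
```

```bash
python3 -c "
from h import *
faredge(*meas('c6.png'))"
```

```text
block c [631.6  47.3] wh [50.1 25. ] a 0.3
[[607.  60.]
 [607.  35.]
 [657.  35.]
 [657.  60.]]
ee [ 0.5627 -0.007   0.0151] yaw -88.64704670650212 F [-6.9 -0.5  3.1] 6.9
far edge yaw 76.130005 x@y-22 882.64703 y range 34.90975190111184 59.92690211085652
```

View pics/c6.png

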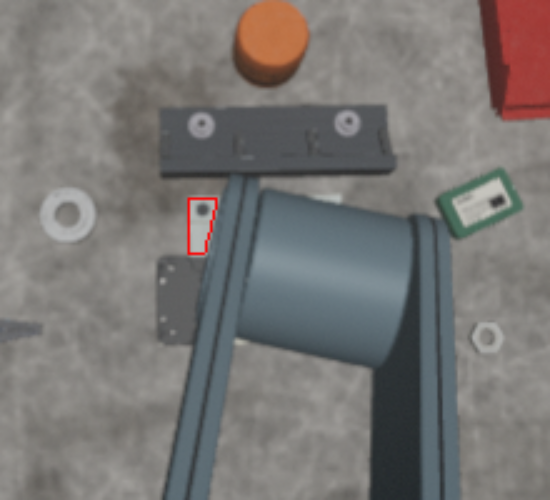

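The crop shows the wrist now hiding the block except for its left corner at (202,210). I'll back off straight to check squareness before contact.

Call:
carry_out(steps=[[[-2,0,0],[0,0,0]],[[-5,0,0],[0,0,0]],[[-9,0,0],[0,0,0]],[[-12,0,0],[0,0,0]],[[-14,0,0],[0,0,0]],[[-15,0,0],[0,0,0]],[[-15,0,0],[0,0,0]]])

```text
clock: 7.6
ee_pos: [0.4147, -0.0107, 0.0159]
tool_rot: [0.0, 1.0, 0.011, 0.001]
contact_force: [0.0, 0.2, -0.5]
grip_width: 0.0928
finger_force: 0.0
```

```bash
python3 -c "
from h import *
faredge(*meas('c7.png'))"
```

```text
block c [616.7  -9.8] wh [ 88.3 139.7] a 1.3
[[571.  59.]
 [574. -81.]
 [662. -79.]
 [659.  61.]]
ee [ 0.416  -0.0109  0.0161] yaw -88.71411122474463 F [-0.2 -0.4 -0.2] 7.65
far edge yaw 89.01556 x@y-22 -683.881 y range -80.1808662252437 59.92690211085652
```

View pics/c7.png

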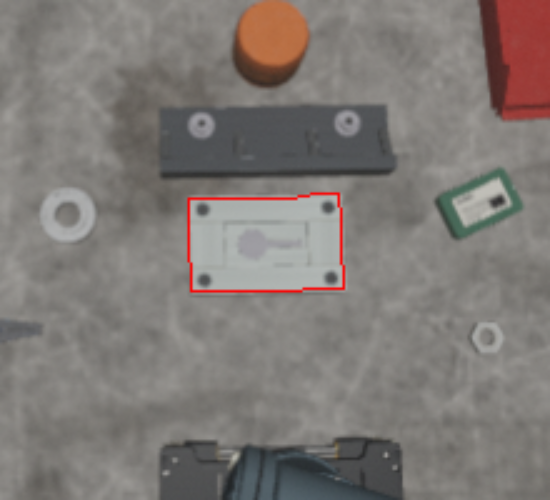

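The crop shows the block square at 1.3°, matching the fence's 1.36°. The gap is about 24 mm and the block is within the fence's ends. Now I'll push it home.

Call:
carry_out(steps=[[[4,0,0],[0,0,0]],[[8,0,0],[0,0,0]],[[11,0,0],[0,0,0]],[[13.5,0,0],[0,0,0]],[[14.5,0,0],[0,0,0]],[[15,0,0],[0,0,0]],[[15.4,0,0],[0,0,0]],[[15.8,0,0],[0,0,0]],[[16.2,0,0],[0,0,0]],[[16.5,0,0],[0,0,0]],[[16.8,0,0],[0,0,0]],[[17.0,0,0],[0,0,0]]])

```text
clock: 8.85
ee_pos: [0.5806, -0.0061, 0.0148]
tool_rot: [-0.0, 1.0, 0.012, -0.004]
contact_force: [-10.6, -1.1, 6.0]
grip_width: 0.0931
finger_force: 5.0
```

Call:
carry_out(steps=[[[0.1,0,0],[0,0,0]],[[0.1,0,0],[0,0,0]],[[0.1,0,0],[0,0,0]]])

```text
clock: 9.15
ee_pos: [0.5817, -0.006, 0.0148]
tool_rot: [-0.0, 1.0, 0.012, -0.004]
contact_force: [-8.5, 0.6, 4.6]
grip_width: 0.0925
finger_force: 4.3
```

Call:
carry_out(steps=[[[0.1,0,0],[0,0,0]],[[0.1,0,0],[0,0,0]],[[0.1,0,0],[0,0,0]]])

```text
clock: 9.45
ee_pos: [0.5825, -0.006, 0.0148]
tool_rot: [-0.0, 1.0, 0.012, -0.004]
contact_force: [-8.7, -0.4, 5.6]
grip_width: 0.0933
finger_force: 4.6
```

Call:
carry_out(steps=[[[0.1,0,0],[0,0,0]],[[0.1,0,0],[0,0,0]],[[0.2,0,0],[0,0,0]],[[0.2,0,0],[0,0,0]]])

```text
clock: 9.85
ee_pos: [0.5845, -0.006, 0.0148]
tool_rot: [-0.0, 1.0, 0.012, -0.004]
contact_force: [-9.0, -1.1, 4.5]
grip_width: 0.093
finger_force: 4.5
```

Call:
carry_out(steps=[[[0.1,0,0],[0,0,0]],[[0.1,0,0],[0,0,0]],[[0.1,0,0],[0,0,0]]])

```text
clock: 10.15
ee_pos: [0.5855, -0.0059, 0.0148]
tool_rot: [-0.0, 1.0, 0.012, -0.004]
contact_force: [-9.4, 0.5, 5.1]
grip_width: 0.0928
finger_force: 4.5
```

Call:
carry_out(steps=[[[0.1,0,0],[0,0,0]],[[0.1,0,0],[0,0,0]],[[0.1,0,0],[0,0,0]]])

```text
clock: 10.45
ee_pos: [0.5862, -0.0059, 0.0148]
tool_rot: [-0.0, 1.0, 0.012, -0.004]
contact_force: [-10.9, -0.1, 5.6]
grip_width: 0.0931
finger_force: 4.9
```

Call:
carry_out(steps=[[[0.1,0,0],[0,0,0]],[[0.1,0,0],[0,0,0]],[[0.1,0,0],[0,0,0]]])

```text
clock: 10.75
ee_pos: [0.5862, -0.0059, 0.0148]
tool_rot: [-0.0, 1.0, 0.012, -0.005]
contact_force: [-12.8, -1.1, 7.4]
grip_width: 0.0928
finger_force: 6.4
```

Call:
carry_out(steps=[[[0.1,0,0],[0,0,0]],[[0.1,0,0],[0,0,0]],[[0.1,0,0],[0,0,0]]])

```text
clock: 11.05
ee_pos: [0.5862, -0.0059, 0.0148]
tool_rot: [-0.0, 1.0, 0.012, -0.006]
contact_force: [-16.2, -0.5, 11.7]
grip_width: 0.0931
finger_force: 7.9
```

The tool has stopped at x = 0.5862 and the force is rising, so the block is at the fence. I'll press a little more to seat it.

Call:
carry_out(steps=[[[0.1,0,0],[0,0,0]],[[0.2,0,0],[0,0,0]],[[0.2,0,0],[0,0,0]],[[0.2,0,0],[0,0,0]]])

```text
clock: 11.45
ee_pos: [0.5861, -0.0059, 0.0148]
tool_rot: [-0.001, 1.0, 0.012, -0.008]
contact_force: [-21.2, -2.3, 16.3]
grip_width: 0.0929
finger_force: 10.9
```

Call:
carry_out(steps=[[[-0.5,0,0],[0,0,0]],[[-1,0,0],[0,0,0]],[[-3,0,0],[0,0,0]],[[-6,0,0],[0,0,0]],[[-10,0,0],[0,0,0]],[[-13,0,0],[0,0,0]],[[-16,0,0],[0,0,0]],[[-18,0,0],[0,0,0]],[[-18,0,-4],[0,0,0]],[[-18,0,-6],[0,0,0]],[[-18,0,-6],[0,0,0]]])

```text
clock: 12.55
ee_pos: [0.4172, -0.0112, 0.0783]
tool_rot: [0.001, 1.0, 0.011, 0.004]
contact_force: [0.6, -0.8, -0.3]
grip_width: 0.0931
finger_force: 0.0
```

```bash
python3 -c "
from h import *
a,k=meas()
c=grab_frame('side');t=cv2.resize(a['color'][140:260,220:360],None,fx=3.2,fy=3.2);s=cv2.resize(c['color'][130:230,200:370],None,fx=2.2,fy=2.2*384/220)
s=cv2.resize(c['color'][130:230,200:370],(t.shape[0]*340//384,t.shape[0]))
im=np.hstack([t,s]);print(im.shape);cv2.imwrite('pics/fin.png',im[...,::-1])"
```

```text
block c [639.   -9.4] wh [ 86.8 138.6] a 0.4
[[595.  60.]
 [596. -79.]
 [683. -78.]
 [682.  60.]]
ee [ 0.4161 -0.0108  0.0769] yaw -88.69217978602563 F [-0.5 -0.1 -0.1] 12.6
(384, 788, 3)
```

View pics/fin.png

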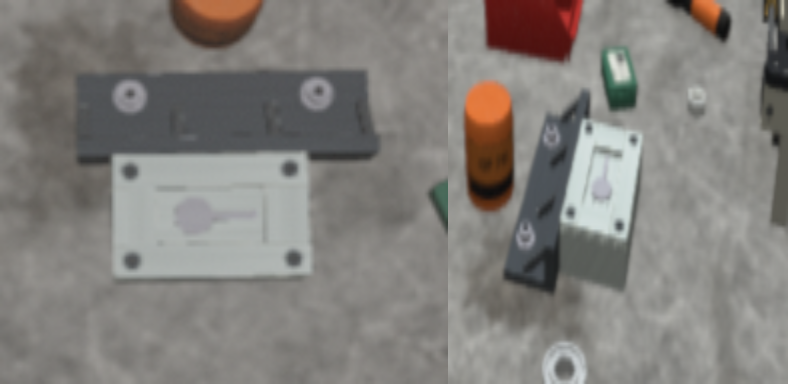

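The picture shows the block's long side flush on the fence in both views, in the top crop from (112,155) to (308,150). Both fence ends extend past it, and the bystanders look undisturbed. Handing in.

```bash
python3 -c "
from h import *
print(finish_job())"
```

```text
the job is handed in; nothing more can be done
None
```

The die block was turned square using fingertip pushes only, then pushed home with one long side flush against the fence and inside both its ends; in the pictures the bystanders look undisturbed, and the job was handed in at about 12.6 s.

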